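# Close the arbor tube and hold it up level

## Task

A clear square tube with a clock's wheel arbor inside leans in a slanted wooden stand, its black screw cap still loose. With the tube in the stand, screw the cap fully tight (clockwise), then draw the tube out of the stand and turn it until it lies level in the air, so that the owner can see the arbor side-on. Finish while still holding it there, steady and level, gripped in the fingers with its middle at least 15 cm above the table and clear of everything else; do not shift the other things on the table.

Things in the scene. Friction and masses are not known exactly. Their poses are not given: they have to be found in the camera images.
- tube: Clear square tube, grey corner bars, foot and collar: 30 x 30 mm, 120 mm long, plus the cap (140 mm in all), 0.12 to 0.22 kg. Origin: centre of its foot; z runs along the tube to the cap, x and y square to its sides. At first it leans 45 degrees, cap end up, roughly to the robot's right (world -y); its y axis is level, and the upright sides square to it can be gripped
- tube_mid (a point): middle of the tube and cap: on the tube's axis, 70 mm from the foot
- cap_top (a point): centre of the cap's top face, on the tube's axis, 140 mm from the foot; axes as the tube's. The cap is a round black cylinder, 28 mm in diameter and 20 mm high, with a thin white stripe across its top; it turns but cannot come off
- cap (a joint): turn of the screw cap, rad: 0 = fully tight (hard stop), positive = unscrewed, to 2.6; starts between 0.9 and 2.2. Seen from the cap end it tightens clockwise, without rising or sinking; friction about 0.04 N m, stays where left. At 0 the white stripe lies along the tube's x axis
- stand: Dark wooden stand, fixed; base 160 x 90 x 14 mm, origin under its centre. Square socket (outside 43 mm, inside 33 mm, 45 mm deep) whose axis leans 45 degrees towards the stand's -x, which points to world -y within 0.45 rad; the tube sits loose in it with 1.5 mm of play a side and cannot turn. A 22 mm wide lip carries on under the tube to 70 mm from its foot, on a brass post
- socket (a point): the point inside the socket, on its floor, where the centre of the tube's foot rests when the tube is fully seated (40 mm ahead of the stand's origin along its x, 30 mm above the table)
- wheel_clock: bystander: dark red ship's-wheel clock lying face up, fixed, 176 mm across the spokes, 29 mm high; origin under its centre
- multimeter: bystander: orange multimeter lying on its back, loose, 75 x 135 x 38 mm (x, y, z); origin under its centre
- screwdriver: bystander: screwdriver lying loose on the table along its x axis
- battery_box: bystander: open marbled box with batteries, fixed, 170 x 150 x 75 mm (x, y, z); origin under its centre

How it is judged:
By the outcome, as a careful person would: the job done as asked, in the order asked, and still so for the second after the job is handed in, while the arm keeps its last pose, push and grip.
It also fails if it takes over 64 s, if anything falls off the work surface, if the arm or the gripper's body presses on something with over 40 N, if the wrist force passes 120 N, or if a joint passes its speed limit or range.

## Robot

A 6-joint arm with a two-finger parallel gripper is mounted at the origin on the work surface. World frame = base frame: x ahead of the robot, y to its left, z up, the work surface at z = 0. Lengths are in m, angles in rad, forces in N, time in s.
With the tool pointing down it reaches from about 0.375 to 0.9 m from the base axis. Payload 3.1 kg.
Tool frame: the origin (TCP) lies at the very end of the fingers, on their centre line; the grasp point (between the pads) lies 19 mm behind it; z points along the fingers, y is the line along which they close (so a half turn about z gives the same grasp; the last joint's range is limited). The gripper opens to 85 mm and grips with 20 to 120 N. Pads are 22 mm wide; open, the fingers measure 114 mm over their backs; the gripper's body (76 mm by 85 mm) begins 54 mm behind the grasp point. The pads swing forward as they close: fully open they stand 13 mm farther back than shut.
Start: joints at [1.151, 0.527, 1.433, -0, 1.181, -0.178], TCP at [0.149, 0.607, 0.231] pointing down, gripper open.
Joint ranges: [-3.08, 3.08], [-0.75, 2.2], [0.22, 2.44], [-1.43, 4.57], [0, 2.65], [-2.85, 2.85]. Speed limits (rad/s): [2.79, 2.79, 3.14, 3.14, 3.14, 3.14].

## Interface

Orientations are given as a unit quaternion [x, y, z, w].
In Python, from station import sense, snapshot, camera_params, sign_off gives the robot as it stands.
- The arm moves only by the shell command python3 -m handwheel 'ROWS' [OPENING] [FORCE]. ROWS is JSON, a list that holds one entry, the list of rows, each a list of 4 numbers: the shift along the tool's x, y, z in units of 25 mm (1.0 is 25 mm), then the turn about the tool's z in units of 6 degrees (1.0 is 6 degrees). A call has 1 to 20 rows; each row shifts and turns the commanded pose from where the row before left it, along the tool's axes as they then stand; what a row does not reach is not made up. A row lasts 1/8 s, in which the tool goes at most 62.5 mm and 10.7 degrees, less where a joint would pass 70% of its speed; a pose out of reach is approached as far as the arm can. A call is refused whole if a number of a shift passes 1 or a number of a turn 1, either way. A call with a gripper value outside its range is refused whole. OPENING is the finger opening in mm, from 0 to 85.4, set as the call begins (- or left out, the last holds). The fingers move at their own pace and stop on an object; FORCE is the grip in N (left out, the last holds). Time passes only in rows, so rows that do not move let the fingers close. It gives the time, the measured TCP pose, the force, the opening and the grip force at its end, in the units of the state.
- sense(): the state, without advancing time (a new reading comes with each control period).
- snapshot(name): name is "scene" or "top"; returns (picture, depth): 384x512x3 uint8, red, green, blue; 384x512 float32, m along the optical axis (not along the pixel's ray), 0 where there is no reading.
- camera_params(name): a dict with "mtx" (3x3 intrinsics, pixels), "D" ([k1, k2, p1, p2, k3] as OpenCV has them; the pictures are not rectified), "extrinsics" (4x4, takes a point from camera to world coordinates). Camera axes: x right, y up, looking along -z (the intrinsics and any distortion apply to the point x, -y, -z); pixel columns grow to the right and rows downward; lengths in m; the calibration is good to about 2 mm. A picture is of the moment at which its call begins. camera_params takes no time and is no camera call.
- sign_off(): hands the job in; it is judged then, once.
The state is a dict: "t": time; "q": joint angles; "qd": joint speeds; "tau": joint torques, N m; "tcp_pos": TCP position; "tool_rot": TCP orientation; "force": force on the tool from outside, world axes, zero at the start; "ft_torque": the same for the moment, N m; "finger_gap": opening from 0.0 (shut) to 1.0 (fully open); "gripper_force": force on a finger pad.
Only numpy, scipy, OpenCV 4.12 (cv2) and the standard library are available. Lean on these libraries where they do the work, as an engineer would, in place of code of your own. Each camera call takes 0.05 s, during which the arm holds its last target. There are 200 camera calls.

## Working session

There is one attempt and no reset: what is moved stays moved. The work goes in short steps, Python scripts to look and compute and a shell command to move; the robot and the scene stay as the last step left them, time stands still between calls to the robot, and variables do not carry over. Pictures are saved under pics/ and viewed, at most 10 in all, crops included, and the job is handed in when it is done.

```bash
mkdir -p pics; cat > h.py <<'E'
import numpy as np, cv2
from station import sense, snapshot, camera_params
def snap(name):
    p,d=snapshot(name); return p,d
def rays(name,px):
    c=camera_params(name); K=np.array(c["mtx"],float);D=np.array(c["D"],float);T=np.array(c["extrinsics"],float)
    u=cv2.undistortPoints(np.array(px,float).reshape(-1,1,2),K,D).reshape(-1,2)
    d=np.c_[u[:,0],-u[:,1],-np.ones(len(u))]   # unit depth
    return T[:3,3], d@T[:3,:3].T
def pts(name,px,depth):
    o,d=rays(name,px); return o+d*np.asarray(depth).reshape(-1,1)
def cloud(name,dep):
    h,w=dep.shape; v,u=np.mgrid[:h,:w]
    P=pts(name,np.c_[u.ravel(),v.ravel()],dep.ravel()); P[dep.ravel()==0]=np.nan
    return P.reshape(h,w,3)
def proj(name,P):
    c=camera_params(name);T=np.linalg.inv(np.array(c["extrinsics"],float))
    q=np.atleast_2d(P)@T[:3,:3].T+T[:3,3]; q=q*[1,-1,-1]
    return cv2.projectPoints(q,np.zeros(3),np.zeros(3),np.array(c["mtx"],float),np.array(c["D"],float))[0].reshape(-1,2)
E
python3 - <<'E'
from h import *
for n in("scene","top"):
    p,d=snap(n); np.savez(n+"0.npz",p=p,d=d); cv2.imwrite(f"pics/{n}0.png",cv2.resize(p[:,:,::-1],(768,576)))
    print(n,np.array(camera_params(n)["extrinsics"]).round(3).tolist(),camera_params(n)["mtx"],d.min(),d.max())
s=sense();print(s)
E
```

```text
scene [[0.464, -0.761, 0.453, 1.185], [0.886, 0.395, -0.243, -0.34], [0.006, 0.514, 0.858, 1.207], [0.0, 0.0, 0.0, 1.0]] [[454.43206274   0.         259.7071931 ]
 [  0.         454.43206274 189.35287514]
 [  0.           0.           1.        ]] 0.0 2.9821296
top [[0.011, 0.993, -0.119, 0.441], [-1.0, 0.013, 0.016, -0.014], [0.017, 0.119, 0.993, 1.559], [0.0, 0.0, 0.0, 1.0]] [[445.64417099   0.         254.47947224]
 [  0.         445.64417099 194.07463549]
 [  0.           0.           1.        ]] 0.0 2.5008423
{'t': 0.1, 'q': array([ 1.15150759e+00,  5.28352538e-01,  1.43378330e+00, -4.12796109e-05,
        1.18139066e+00, -1.78493016e-01]), 'qd': array([ 0.00137743, -0.0015799 , -0.00297163,  0.00040398,  0.0005159 ,
       -0.0019066 ]), 'tau': array([ 9.93172785e-05, -4.43303633e+01, -1.78585947e+01, -2.24416344e-04,
        3.84495535e-03,  2.75158686e-05]), 'tcp_pos': array([0.14875827, 0.60637361, 0.23044126]), 'tool_rot': array([ 1.20099346e-01,  9.92761407e-01, -9.29669731e-04, -2.66478625e-04]), 'force': array([ 0.45830285, -0.63608613, -0.51028902]), 'ft_torque': array([-0.04771923,  0.03167416, -0.03669018]), 'gripper_force': 0.0, 'finger_gap': 0.9999918320299199}
```

View pics/scene0.png

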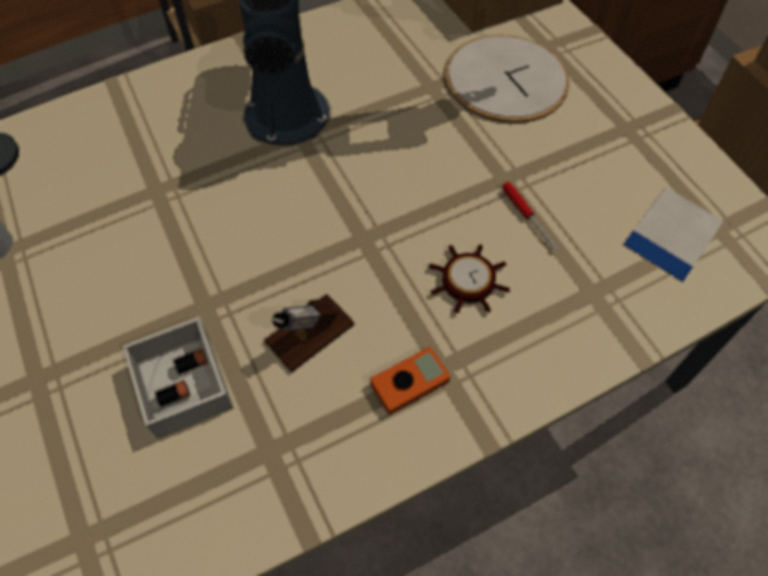

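View pics/top0.png

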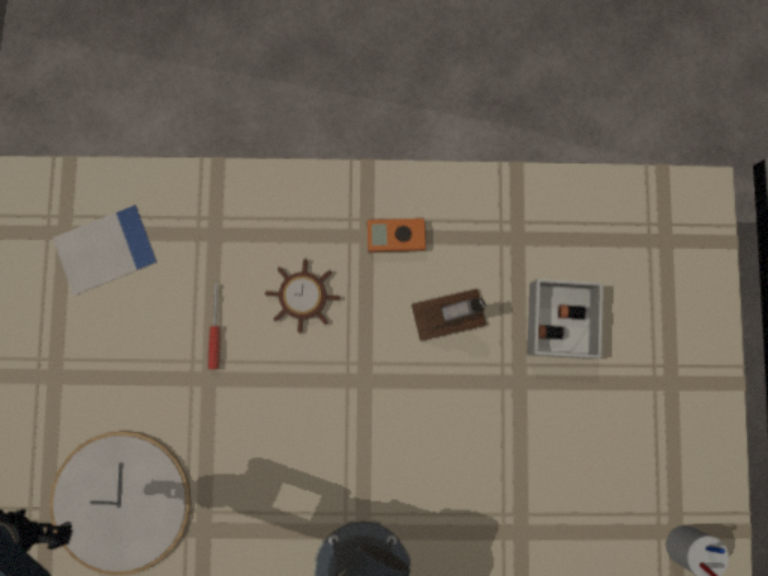

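```bash
python3 - <<'E'
from h import *
z=np.load("top0.npz");p,d=z['p'],z['d'];C=cloud("top",d)
hsv=cv2.cvtColor(p,cv2.COLOR_RGB2HSV)
R=np.zeros(d.shape,bool);R[185:235,265:335]=1
# footprint of base via depth: height 8..20mm
zz=C[...,2]
print("table z near",np.nanmedian(zz[240:246,270:330]))
brown=R&(hsv[...,2]<110)&(hsv[...,1]>80)
cnts=max(cv2.findContours(brown.astype(np.uint8),cv2.RETR_EXTERNAL,cv2.CHAIN_APPROX_NONE)[0],key=cv2.contourArea)
print(cv2.minAreaRect(cnts))
m=R&(zz>.009)&(zz<.019)
Pb=C[m][:,:2]; rect=cv2.minAreaRect((Pb*1000).astype(np.float32)); print("depth base",rect,m.sum())
for s in (brown,):
    ys,xs=np.nonzero(s); o,dd=rays("top",np.c_[xs,ys]); P=o+dd*((.014-o[2])/dd[:,2])[:,None]
    print("ray rect",cv2.minAreaRect((P[:,:2]*1000).astype(np.float32)))
# high points
h=R&(zz>.03)
for v in range(195,216):
    print(v,' '.join('%3d'%(1000*x) for x in zz[v,294:328]))
for n,(x0,y0,x1,y1) in dict(top=(265,180,345,235),scene=(165,185,245,255)).items():
    q=np.load(n+"0.npz")['p'][y0:y1,x0:x1]
    cv2.imwrite(f"pics/{n}0c.png",cv2.resize(q[:,:,::-1],None,fx=7,fy=7,interpolation=cv2.INTER_CUBIC))
z=np.load("scene0.npz");Cs=cloud("scene",z['d'])
hs=cv2.cvtColor(z['p'],cv2.COLOR_RGB2HSV)
for v in range(199,225,1):
    print(v,' '.join('%3d'%(1000*x) for x in Cs[v,178:225,2]))
a=cv2.hconcat([cv2.resize(cv2.imread(f"pics/{n}0c.png"),(400,400 if n=="scene" else 275)) if 0 else cv2.copyMakeBorder(cv2.resize(cv2.imread(f"pics/{n}0c.png"),(400,350)),0,0,0,0,0) for n in("top","scene")])
cv2.imwrite("pics/both.png",a)
E
```

```text
table z near 0.0006514432104058887
((298.9725036621094, 209.38597106933594), (25.274137496948242, 45.48674392700195), 76.4295654296875)
depth base ((569.1452026367188, -196.57208251953125), (211.3216552734375, 150.032470703125), 87.9033203125) 646
ray rect ((574.16162109375, -194.91436767578125), (88.01392364501953, 159.3632049560547), 14.149065017700195)Traceback (most recent call last):
  File "<stdin>", line 19, in <module>
  File "<stdin>", line 19, in <genexpr>
ValueError: cannot convert float NaN to integer
```

```bash
cat >> h.py <<'E'
th=np.radians(14.15); sx=np.array([-np.sin(th),np.cos(th),0]); O=np.array([.5742,-.1949,0])
S=O+.04*sx+[0,0,.03]; a=(-sx+[0,0,1])/2**.5; n=(sx+[0,0,1])/2**.5; ty=np.cross(n,a)
E
python3 - <<'E'
from h import *
print("ty",np.cross(a,n))
key={"socket":S,"mid":S+.07*a,"captop":S+.14*a,"rim":S+.14*a+.014*n}
sc=7;ims=[]
for nm,(x0,y0,x1,y1) in dict(top=(275,185,335,235),scene=(170,190,240,255)).items():
    z=np.load(nm+"0.npz");q=cv2.resize(z['p'][y0:y1,x0:x1,::-1],None,fx=sc,fy=sc,interpolation=cv2.INTER_CUBIC)
    q=np.clip(q.astype(float)*1.6,0,255).astype(np.uint8)
    C=cloud(nm,z['d'])
    for k,P in key.items():
        u=proj(nm,P)[0]; print(nm,k,P.round(4),u.round(1),C[int(u[1]+.5),int(u[0]+.5)].round(3))
        cv2.circle(q,tuple(int(t) for t in ((u+.5-[x0,y0])*sc)),3,(0,255,0),1)
    dark=np.zeros(z['d'].shape,bool);dark[y0:y1,x0:x1]=1
    dark&=(z['p'].max(2)<45)&(C[...,2]>.09)
    print(nm,"dark high: n,centroid",dark.sum(),np.argwhere(dark).mean(0)[::-1],np.nanmean(C[dark],0))
    ims.append(cv2.copyMakeBorder(q,0,460-q.shape[0],0,0,0))
cv2.imwrite("pics/both.png",cv2.resize(cv2.hconcat(ims),(800,404)))
E
```

```text
ty [-0.96965905 -0.24446129  0.        ]
top socket [ 0.5644 -0.1561  0.03  ] [288.4 211.6] [ 0.562 -0.153  0.049]
top mid [ 0.5765 -0.2041  0.0795] [304.1 207. ] [ 0.575 -0.202  0.096]
top captop [ 0.5886 -0.2521  0.129 ] [320.8 202.1] [ 0.589 -0.252  0.133]
top rim [ 0.5862 -0.2425  0.1389] [318.3 202.5] [ 0.585 -0.242  0.135]
top dark high: n,centroid 45 [317.31111111 203.57777778] [ 0.58342956 -0.24034928  0.13149119]
scene socket [ 0.5644 -0.1561  0.03  ] [214.7 209.5] [ 0.592 -0.164  0.079]
scene mid [ 0.5765 -0.2041  0.0795] [199.6 211.4] [ 0.592 -0.206  0.109]
scene captop [ 0.5886 -0.2521  0.129 ] [183.2 213.5] [ 0.59  -0.252  0.134]
scene rim [ 0.5862 -0.2425  0.1389] [185.6 209.6] [ 0.588 -0.242  0.139]
scene dark high: n,centroid 107 [189.36448598 213.85981308] [ 0.59490313 -0.23721338  0.12434816]
```

View pics/both.png

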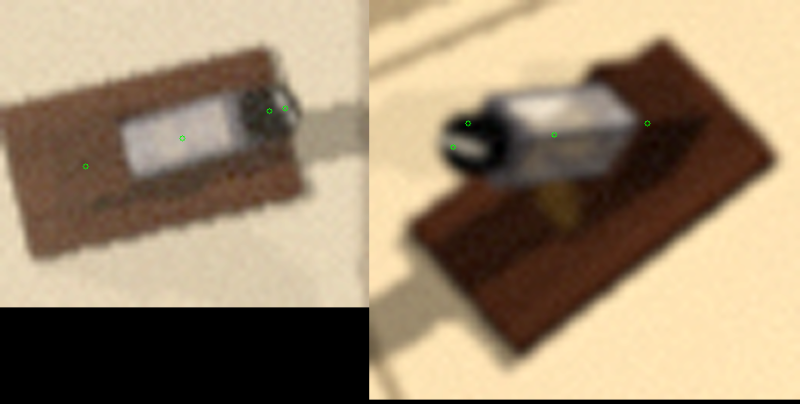

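```bash
python3 -m handwheel '[[[0,0,0,0.94],[0,0,0,0.94],[0,0,0,0.94],[0,0,0,0.94],[0,0,0,0.94],[0,0,0,0.94],[0,0,0,0.94],[0,0,0,0.94],[0,0,0,0.94],[0,0,0,0.94],[0,0,0,0.94]]]' 0 20; python3 -m handwheel '[[[-0.5,0.2,0,0],[-1,0.2,0,0],[-1,0.2,0,0],[-1,0.2,0,0],[-1,0.2,0,0],[-1,0.2,0,0],[-1,0.2,0,0],[-1,0.2,0,0],[-1,0.2,0,0],[-1,0.2,0,0],[-1,0.2,0,0],[-1,0.2,0,0],[-1,0.2,0,0],[-1,0.2,0,0],[-1,0.2,0,0],[-1,0.2,0,0],[-1,0.2,0,0],[-1,0.2,0,0],[-0.5,0.2,0,0]]]'
cat >> h.py <<'E'
def rep(target=None,yaw=True):
    from scipy.spatial.transform import Rotation as Ro
    s=sense();R=Ro.from_quat(s['tool_rot']).as_matrix();print("t",round(s['t'],2),"tcp",s['tcp_pos'].round(4),"F",s['force'].round(1),"gap",round(s['finger_gap']*85.4,1),"gf",round(s['gripper_force'],1),"tooly ang",np.degrees(np.arctan2(R[1,1],R[0,1])).round(2),"toolz",R[:,2].round(3),"q6",s['q'][5].round(2))
    if target is not None: print("need units",((R.T@(np.asarray(target)-s['tcp_pos']))/.025).round(2))
E
python3 -c "
from h import *
rep(S+.14*a+.014*n+[0,0,.03])"
```

```text
t: 1.48
tcp_pos: [0.1489, 0.6066, 0.2307]
tool_rot: [0.616, 0.788, -0.001, 0.0]
force: [0.1, 0.9, -0.0]
finger_gap: 0.001
gripper_force: 0.0
t: 3.85
tcp_pos: [0.3512, 0.1925, 0.2313]
tool_rot: [0.615, 0.789, -0.0, -0.0]
force: [0.5, 0.2, 0.0]
finger_gap: 0.002
gripper_force: 0.0
t 3.85 tcp [0.3512 0.1925 0.2313] F [0.5 0.2 0. ] gap 0.2 gf 0.0 tooly ang 14.14 toolz [-0. -0. -1.] q6 -0.03
need units [-19.17   4.87   2.5 ]
```

```bash
python3 -m handwheel '[[[-0.6,0.2,0,0],[-1,0.2,0,0],[-1,0.25,0,0],[-1,0.25,0,0],[-1,0.25,0,0],[-1,0.25,0,0],[-1,0.25,0,0],[-1,0.25,0,0],[-1,0.25,0,0],[-1,0.25,0,0],[-1,0.25,0,0],[-1,0.25,0,0],[-1,0.25,0,0],[-1,0.25,0,0],[-1,0.25,0.3,0],[-1,0.25,0.5,0],[-1,0.25,0.5,0],[-1,0.1,0.5,0],[-1,0,0.5,0],[-0.57,0,0.2,0]]]'; python3 -m handwheel '[[[0,0,0.2,0],[0,0,0.2,0],[0,0,0.2,0],[0,0,0.2,0]]]'
python3 -c "
from h import *
rep(S+.14*a+.014*n-.01*ty*0)"
```

```text
t: 6.35
tcp_pos: [0.5713, -0.2464, 0.1674]
tool_rot: [0.615, 0.789, -0.0, -0.001]
force: [-0.7, 1.4, 0.6]
finger_gap: -0.003
gripper_force: 0.0
t: 6.85
tcp_pos: [0.5715, -0.2441, 0.1488]
tool_rot: [0.614, 0.789, 0.0, 0.0]
force: [0.5, 0.9, -1.0]
finger_gap: -0.003
gripper_force: 0.0
t 6.85 tcp [ 0.5715 -0.2441  0.1488] F [ 0.5  0.9 -1. ] gap -0.2 gf 0.0 tooly ang 14.21 toolz [ 0. -0. -1.] q6 -0.83
need units [-0.08  0.58  0.4 ]
```

```bash
python3 -m handwheel '[[[0,0.2,0.2,0],[0,0,0.1,0],[0,0,0,0]]]'; for i in 1; do python3 -m handwheel '[[[0,0,0.06,0],[0,0,0,0]]]'; python3 -m handwheel '[[[0,0,0.06,0],[0,0,0,0]]]';python3 -m handwheel '[[[0,0,0.06,0],[0,0,0,0]]]'; done
```

```text
t: 7.22
tcp_pos: [0.5763, -0.2434, 0.141]
tool_rot: [0.614, 0.789, -0.0, -0.0]
force: [-0.3, -0.2, -0.2]
finger_gap: -0.001
gripper_force: 0.0
t: 7.48
tcp_pos: [0.5763, -0.2436, 0.1398]
tool_rot: [0.615, 0.789, -0.0, -0.0]
force: [-1.2, 0.0, -1.7]
finger_gap: 0.001
gripper_force: 0.0
t: 7.72
tcp_pos: [0.5765, -0.2437, 0.1384]
tool_rot: [0.615, 0.789, 0.0, 0.0]
force: [1.3, 1.5, -0.3]
finger_gap: -0.002
gripper_force: 0.2
t: 7.98
tcp_pos: [0.5768, -0.244, 0.1374]
tool_rot: [0.615, 0.789, -0.0, 0.001]
force: [-0.5, -1.0, 3.3]
finger_gap: 0.0
gripper_force: 1.5
```

Contact at about z=0.138; press a little more.

```bash
python3 -m handwheel '[[[0,0,0.06,0],[0,0,0,0]]]'; python3 -m handwheel '[[[0,0,0.06,0],[0,0,0,0]]]'; python3 -m handwheel '[[[0,0.1,0,0],[0,0.1,0,0],[0,0.1,0,0]]]'
```

```text
t: 8.22
tcp_pos: [0.5772, -0.2447, 0.1365]
tool_rot: [0.614, 0.789, -0.0, 0.002]
force: [-1.3, -2.0, 5.6]
finger_gap: 0.0
gripper_force: 3.1
t: 8.48
tcp_pos: [0.5777, -0.2454, 0.1357]
tool_rot: [0.614, 0.789, -0.0, 0.003]
force: [-1.6, -2.1, 7.9]
finger_gap: -0.001
gripper_force: 4.3
t: 8.85
tcp_pos: [0.584, -0.2443, 0.1358]
tool_rot: [0.614, 0.789, -0.002, 0.002]
force: [-3.5, -4.8, 9.6]
finger_gap: -0.0
gripper_force: 5.0
```

```bash
python3 -m handwheel '[[[0,0.1,0.06,0],[0,0.1,0.03,0],[0,0.1,0,0],[0,0.1,0,0],[0,0.1,0,0]]]'; python3 -m handwheel '[[[0,0,-0.4,0],[0,-0.5,-0.4,0],[0,-1,0,0],[0,-1,-0.8,0],[0,-1,-0.8,0],[0,-1,0,0]]]'
cat >> h.py <<'E'
def face(fn):
    # rectified view of the cap's face plane from the scene camera: 0.2 mm/px... x right = stand tube-y, up = n
    p,d=snap("scene"); k=10; r=np.linspace(-.02,.02,400)
    X,Y=np.meshgrid(r,-r); P=S+.14*a+X[...,None]*(-ty)+Y[...,None]*n
    uv=proj("scene",P.reshape(-1,3)).astype(np.float32).reshape(400,400,2)
    q=cv2.remap(p,uv[...,0],uv[...,1],cv2.INTER_CUBIC); cv2.imwrite(fn,q[:,:,::-1])
    c0=proj("scene",S+.14*a)[0].astype(int); c=p[c0[1]-25:c0[1]+25,c0[0]-20:c0[0]+30]
    cv2.imwrite(fn.replace(".png","r.png"),cv2.hconcat([cv2.resize(c[:,:,::-1],(400,400),interpolation=cv2.INTER_CUBIC),q[:,:,::-1]]))
    m=q.astype(int).sum(2); w=(X**2+Y**2<.011**2); t=np.percentile(m[w],70)
    g=np.clip(m-t,0,None)*w; x=(X*g).sum()/g.sum(); y=(Y*g).sum()/g.sum()
    cv=np.array([[((X-x)**2*g).sum(),((X-x)*(Y-y)*g).sum()],[0,((Y-y)**2*g).sum()]]);cv[1,0]=cv[0,1];e,v=np.linalg.eigh(cv)
    print("stripe angle deg from right(-ty)",np.degrees(np.arctan2(v[1,1],v[0,1])).round(1),"ratio",(e[1]/e[0]).round(1),"centre mm",round(x*1e3,1),round(y*1e3,1))
E
python3 -c "
from h import *
face('pics/f1.png');rep()
print(a,n,ty)"
```

```text
t: 9.48
tcp_pos: [0.5958, -0.24, 0.1359]
tool_rot: [0.615, 0.789, -0.001, 0.001]
force: [-5.7, 1.6, 21.0]
finger_gap: 0.0
gripper_force: 10.4
t: 10.22
tcp_pos: [0.4857, -0.2667, 0.1927]
tool_rot: [0.615, 0.789, -0.0, 0.001]
force: [1.0, -0.2, 0.5]
finger_gap: -0.004
gripper_force: 0.0
stripe angle deg from right(-ty) 90.7 ratio 7.1 centre mm 7.4 0.3
t 10.28 tcp [ 0.482  -0.2662  0.1917] F [-3.2  0.3 -0.6] gap 0.0 gf 0.0 tooly ang 14.11 toolz [-0.004  0.001 -1.   ] q6 -0.95
[ 0.17286024 -0.68565249  0.70710678] [-0.17286024  0.68565249  0.70710678] [0.96965905 0.24446129 0.        ]
```

View pics/f1r.png

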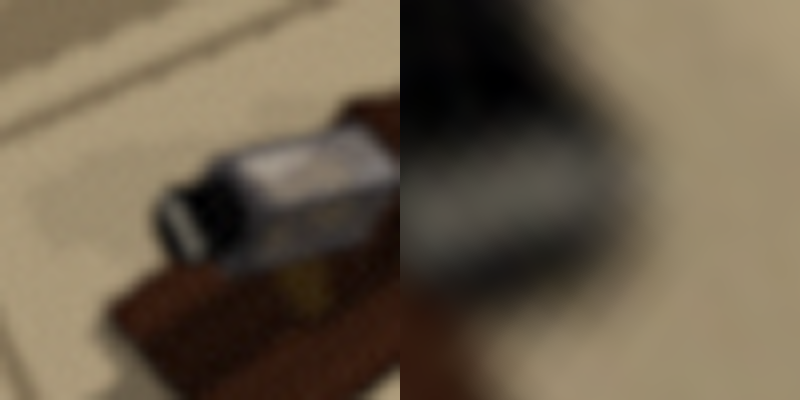

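```bash
cat >> h.py <<'E'
def stripe(p):
    T=S+.14*a; c0=proj("scene",T)[0]; pn=(proj("scene",T+.01*n)-c0)[0]; py=(proj("scene",T-.01*ty)-c0)[0]
    J=np.c_[pn,py]/10; k=8
    x0,y0=(c0-12).astype(int); q=cv2.resize(p[y0:y0+25,x0:x0+25].max(2).astype(np.float32),None,fx=k,fy=k,interpolation=cv2.INTER_CUBIC)
    v,u=np.mgrid[:q.shape[0],:q.shape[1]]; U=np.stack([(u+.5)/k-.5+x0-c0[0],(v+.5)/k-.5+y0-c0[1]],-1)
    M=U@np.linalg.inv(J).T  # mm along n, along -ty
    # white tophat restricted to face (allow 1px offset by finding dark disc centre)
    w=np.hypot(M[...,0]-OFF[0],M[...,1]-OFF[1])<11
    g=np.clip(q-np.percentile(q[w],60),0,None)*w; m=(M*g[...,None]).sum((0,1))/g.sum()
    X=M-m; cv=np.einsum('ijk,ijl,ij->kl',X,X,g); e,V=np.linalg.eigh(cv); b=V[:,1]
    print("theta deg (mod 180)",round(float(np.degrees(np.arctan2(b[1],b[0]))%180),1),"ratio",round(e[1]/e[0],1),"stripe centre mm",m.round(1),"J",J.round(2).tolist())
OFF=(0,0)
E
python3 -c "
from h import *
import h
p0=np.load('scene0.npz')['p'];p1,_=snap('scene');np.save('p1.npy',p1)
for p in(p0,p1):
  for o in((0,0),(0,4),(0,-4),(-3,0),(3,0),(-3,-3)):
    h.OFF=o;print(o);stripe(p)
  c0=proj('scene',S+.14*a)[0];x0,y0=(c0-8).astype(int)
  print(x0,y0);print(p[y0:y0+17,x0:x0+17].max(2))"
```

```text
(0, 0)
theta deg (mod 180) 52.8 ratio 1.4 stripe centre mm [-4.7  4.4] J [[0.17, -0.22], [-0.28, -0.25]]
(0, 4)
theta deg (mod 180) 30.7 ratio 5.3 stripe centre mm [-3.3 10. ] J [[0.17, -0.22], [-0.28, -0.25]]
(0, -4)
theta deg (mod 180) 5.5 ratio 1.7 stripe centre mm [-3.9 -2.2] J [[0.17, -0.22], [-0.28, -0.25]]
(-3, 0)
theta deg (mod 180) 60.4 ratio 5.0 stripe centre mm [-9.1  3. ] J [[0.17, -0.22], [-0.28, -0.25]]
(3, 0)
theta deg (mod 180) 115.0 ratio 3.1 stripe centre mm [0.8 3.9] J [[0.17, -0.22], [-0.28, -0.25]]
(-3, -3)
theta deg (mod 180) 67.1 ratio 2.8 stripe centre mm [-9.9 -1.5] J [[0.17, -0.22], [-0.28, -0.25]]
175 205
[[149 148 149 150 147 148 147 147 148 150 150 148 145 127 108  97  95]
 [145 148 145 145 146 146 145 146 147 145 145 144 131 102  73  65  74]
 [145 146 145 145 147 146 147 143 138 131 129 120 102  71  45  46  61]
 [146 145 146 145 147 146 144 131 113  90  80  75  59  38  25  29  45]
 [145 146 145 146 145 146 132 105  70  44  29  28  20  12   8  15  27]
 [147 148 147 146 147 141 117  73  37  14   4   7   3   5   4   8  14]
 [146 147 145 146 144 139 110  69 
[... 1894 characters left out ...]
157 157 156 156 148 130 104  74  44  21   7   6  10  12  11]
 [155 156 156 157 158 153 138 108  85  80  64  31   9   5   7   7   9]
 [155 159 155 157 156 153 130  87  66  85  81  52  18   5   7   9   7]
 [156 157 157 157 158 152 123  77  50  75  89  69  31  11   7   9   7]
 [157 156 157 158 157 154 129  81  40  53  82  80  48  20   3   4   9]
 [157 156 154 157 157 154 139  98  45  34  68  84  68  36  14   4   0]
 [160 159 156 157 157 158 150 115  62  30  49  81  78  50  18  11  12]
 [163 160 157 158 159 159 154 133  86  39  38  65  71  46  23  16  23]
 [167 165 161 160 161 160 152 134 100  54  36  46  53  44  32  32  36]
 [169 168 167 165 162 152 134 115  84  57  44  46  48  47  50  45  42]]
```

```bash
python3 -c "
from h import *
rep([.581,-.2415,.1355])"
```

```text
t 10.32 tcp [ 0.4835 -0.2659  0.1914] F [-0.9  0.2  0.6] gap 0.3 gf 0.0 tooly ang 14.04 toolz [-0.003  0.002 -1.   ] q6 -0.95
need units [-0.01  4.03  2.23]
```

```bash
python3 -m handwheel '[[[0,1,0,0],[0,1,0.3,0],[0,1,0.6,0],[0,1,0.6,0],[0,0,0.4,0],[0,0,0.2,0],[0,0,0.1,0],[0,0,0.08,0],[0,0,0.06,0],[0,0,0,0]]]'; python3 -m handwheel '[[[0,0.1,0.02,0],[0,0.1,0.02,0],[0,0.1,0,0],[0,0.1,0,0],[0,0.1,0,0]]]';  python3 -m handwheel '[[[0,0.1,0,0],[0,0.1,0,0],[0,0.1,0,0],[0,0.1,0,0],[0,0.1,0,0]]]'
```

```text
t: 11.58
tcp_pos: [0.5833, -0.242, 0.1354]
tool_rot: [0.615, 0.789, -0.0, 0.0]
force: [-3.9, 1.8, 9.8]
finger_gap: 0.002
gripper_force: 4.9
t: 12.2
tcp_pos: [0.594, -0.2387, 0.136]
tool_rot: [0.615, 0.789, -0.001, -0.001]
force: [-7.0, 3.2, 16.2]
finger_gap: 0.001
gripper_force: 8.2
t: 12.82
tcp_pos: [0.6085, -0.2365, 0.1339]
tool_rot: [0.615, 0.789, 0.0, 0.002]
force: [-1.0, -1.1, 4.0]
finger_gap: -0.003
gripper_force: 1.6
```

```bash
python3 -m handwheel '[[[0,0,-0.6,0],[0,-0.5,-0.6,0],[0,-1,0,0],[0,-1,-0.6,0],[0,-1,-0.6,0],[0,-1,0,0]]]'
cat >> h.py <<'E'
def grid():
    p,_=snap('scene'); print(p[205:224,177:195].max(2)); return p
def theta(d):
    J=np.array([[.17,-.22],[-.28,-.25]]); b=np.linalg.solve(J,d); return np.degrees(np.arctan2(b[1],b[0]))%180
E
python3 -c "
from h import *
grid();rep([.582,-.2415,.1355])"
```

```text
t: 13.58
tcp_pos: [0.4979, -0.264, 0.1941]
tool_rot: [0.615, 0.789, -0.0, 0.002]
force: [-0.3, 0.5, -0.4]
finger_gap: -0.003
gripper_force: 0.0
[[167 165 165 165 167 164 164 161 160 160 161 161 159 158 156 152 146 143]
 [161 159 159 161 159 158 158 158 156 156 157 154 149 144 137 130 124 119]
 [158 157 156 154 157 156 157 157 157 157 154 147 128 112 105 100 110 120]
 [157 156 158 158 155 157 156 158 157 159 147 124  94  75  76  93 118 140]
 [156 156 157 156 157 159 159 157 156 151 131  98  62  48  59  82 109 137]
 [157 156 157 157 158 156 150 146 135 125  99  61  32  32  41  60  83 107]
 [156 157 156 159 156 144 128 106  85  69  54  28  14  15  23  37  60  79]
 [157 156 156 158 151 125  86  51  41  48  46  27   6   9  13  22  40  60]
 [156 157 157 156 145 106  52  19  41  67  68  35  15   7   8  13  25  47]
 [156 157 157 154 133  87  36  29  59  85  69  37  13   5   6   8  22  37]
 [158 155 158 151 126  74  33  49  80  83  57  26  11   6   7   6  22  35]
 [154 157 156 151 125  76  44  65  84  71  39  14   6   5   5   8  19  34]
 [157 157 158 154 134  94  67  78  79  53  23   5   3   8   2   8  19  34]
 [156 158 158 159 147 122  95  82  66  35  11   9   5   4  11  16  24  37]
 [156 158 159 159 157 140 112  81  47  21   6   9   9  16  20  27  34  43]
 [161 162 162 160 155 138 111  70  35  22  19  27  30  33  34  38  39  44]
 [165 166 160 151 135 116  87  59  39  36  40  43  48  45  44  40  39  42]
 [169 164 148 125  95  75  61  50  50  49  50  51  51  49  40  39  34  31]
 [161 148 122  88  64  52  50  50  55  54  53  51  50  45  38  31  32  29]]
t 13.62 tcp [ 0.4943 -0.2636  0.1933] F [-2.2  0.6  0.6] gap 0.1 gf 0.0 tooly ang 14.1 toolz [-0.003 -0.    -1.   ] q6 -0.93
need units [0.   3.62 2.3 ]
```

```bash
python3 -m handwheel '[[[0,1,0,0],[0,1,0.3,0],[0,1,0.6,0],[0,0.65,0.6,0],[0,0,0.4,0],[0,0,0.2,0],[0,0,0.1,0],[0,0,0.12,0],[0,0,0.08,0],[0,0,0,0]]]'; python3 -m handwheel '[[[0,0.1,0.04,0],[0,0.1,0.02,0],[0,0.1,0,0],[0,0.1,0,0],[0,0.1,0,0],[0,0.1,0,0],[0,0.1,0,0]]]'; python3 -m handwheel '[[[0,0.1,0,0],[0,0.1,0,0]]]';python3 -m handwheel '[[[0,0,-0.6,0],[0,-0.5,-0.6,0],[0,-1,0,0],[0,-1,-0.6,0],[0,-1,-0.6,0],[0,-1,0,0]]]'; python3 -c "
from h import *
grid();rep([.582,-.2415,.1355])"
```

```text
t: 14.88
tcp_pos: [0.587, -0.2412, 0.1356]
tool_rot: [0.615, 0.789, -0.0, 0.001]
force: [-4.7, 3.4, 14.4]
finger_gap: 0.003
gripper_force: 7.3
t: 15.75
tcp_pos: [0.6014, -0.2391, 0.1355]
tool_rot: [0.614, 0.789, -0.003, -0.0]
force: [-13.0, -3.2, 20.7]
finger_gap: 0.001
gripper_force: 10.5
t: 16.0
tcp_pos: [0.61, -0.237, 0.1337]
tool_rot: [0.615, 0.789, 0.0, 0.003]
force: [-0.4, 0.2, 3.8]
finger_gap: -0.001
gripper_force: 1.6
t: 16.75
tcp_pos: [0.4992, -0.2637, 0.1927]
tool_rot: [0.615, 0.789, -0.0, 0.002]
force: [1.1, -0.5, 0.0]
finger_gap: 0.005
gripper_force: 0.0
[[168 165 167 165 165 164 164 162 162 162 161 162 160 157 158 155 150 145]
 [161 158 161 161 159 159 159 157 156 158 159 155 151 145 142 137 131 122]
 [158 157 156 157 156 157 156 156 158 158 156 149 131 114 107 109 111 116]
 [156 158 156 156 157 159 157 156 157 159 155 135 103  81  78  92 116 137]
 [156 157 156 158 156 156 158 157 157 154 143 112  73  51  62  80 110 137]
 [157 157 156 157 157 158 151 146 136 128 110  76  43  34  41  58  84 109]
 [157 156 157 158 157 149 134 111  90  75  61  37  16  14  21  36  57  79]
 [
[... 352 characters left out ...]
  2   5   7  16  29]
 [156 156 157 154 134  93  62  75  79  59  27   8   5   9   5  12  17  30]
 [156 156 157 158 147 123  95  86  67  35  14   4   3   5  11  15  25  35]
 [158 158 158 160 158 139 114  85  47  20   7   3  12  12  17  25  34  39]
 [160 160 161 160 155 140 112  74  37  16  17  24  28  28  33  38  39  44]
 [167 167 163 149 134 114  87  59  41  32  34  38  46  43  43  39  41  41]
 [169 163 150 125  95  76  59  53  49  46  51  50  50  48  44  36  35  32]
 [160 148 121  88  63  53  49  50  52  53  52  53  50  48  39  32  30  32]]
t 16.8 tcp [ 0.4955 -0.2633  0.1918] F [-3.  -0.  -0.7] gap -0.0 gf 0.0 tooly ang 14.11 toolz [-0.003 -0.    -1.   ] q6 -0.93
need units [0.   3.57 2.24]
```

```bash
python3 -m handwheel '[[[0.5,1,0,0],[0.6,1,0,0],[0.6,1,0,0],[0.25,0.35,0,0],[0,0,0,0]]]' 75 20;  python3 -c "
from h import *
rep(S+.087*a-[0,0,.019])"
```

```text
t: 17.42
tcp_pos: [0.569, -0.1948, 0.1907]
tool_rot: [0.614, 0.789, -0.0, -0.0]
force: [0.6, 0.0, -1.0]
finger_gap: 0.878
gripper_force: 0.0
t 17.43 tcp [ 0.569  -0.1948  0.1907] F [ 0.6  0.  -1. ] gap 75.0 gf 0.0 tooly ang 14.23 toolz [-0. -0. -1.] q6 -0.76
need units [-0.92  0.2   4.73]
```

```bash
python3 -m handwheel '[[[-0.6,0.15,0,0],[-0.32,0.15,0.2,0],[0,0,0.7,0],[0,0,0.8,0],[0,0,0.8,0],[0,0,0.8,0],[0,0,0.7,0],[0,0,0.5,0],[0,0,0.2,0],[0,0,0,0]]]';  python3 -c "
from h import *
rep(S+.087*a-[0,0,.019])"; python3 -m handwheel '[[[0,0,0,0],[0,0,0,0],[0,0,0,0],[0,0,0,0],[0,0,0,0],[0,0,0,0]]]' 0 25; python3 -c "
from h import *
rep(S+.087*a-[0,0,.019])"
```

```text
t: 18.68
tcp_pos: [0.5822, -0.2156, 0.0729]
tool_rot: [0.615, 0.789, 0.0, -0.0]
force: [-0.7, 0.7, 0.1]
finger_gap: 0.877
gripper_force: 0.0
t 18.68 tcp [ 0.5822 -0.2156  0.0729] F [-0.7  0.7  0.1] gap 74.9 gf 0.0 tooly ang 14.16 toolz [-0.  0. -1.] q6 -0.78
need units [ 0.02 -0.11  0.02]
t: 19.42
tcp_pos: [0.5823, -0.2155, 0.0735]
tool_rot: [0.615, 0.789, 0.0, 0.0]
force: [-1.1, 1.4, 4.4]
finger_gap: 0.349
gripper_force: 25.5
t 19.43 tcp [ 0.5823 -0.2155  0.0735] F [-1.1  1.4  4.4] gap 29.8 gf 25.5 tooly ang 14.17 toolz [ 0. -0. -1.] q6 -0.78
need units [ 0.02 -0.11  0.04]
```

```bash
python3 -m handwheel '[[[0,-0.05,0,0],[-0.1,-0.05,-0.1,0],[-0.2,0,-0.2,0],[-0.2,0,-0.2,0],[-0.2,0,-0.2,0]]]';  python3 -m handwheel '[[[-0.2,0,-0.2,0],[-0.2,0,-0.2,0],[-0.2,0,-0.2,0],[-0.2,0,-0.2,0],[0,0,0,0]]]'; python3 -c "
from h import *
rep(S+.087*a-[0,0,.019])
p,d=snap('scene');c=p[180:240,160:240,::-1]
q,_=snap('top');e=q[170:230,270:350,::-1]
cv2.imwrite('pics/draw.png',cv2.hconcat([cv2.resize(x,(400,300),interpolation=cv2.INTER_CUBIC) for x in(c,e)]))"
```

```text
t: 20.05
tcp_pos: [0.5842, -0.2341, 0.0908]
tool_rot: [0.615, 0.789, -0.0, 0.0]
force: [2.2, 0.9, -2.1]
finger_gap: 0.347
gripper_force: 25.2
t: 20.68
tcp_pos: [0.589, -0.2534, 0.1111]
tool_rot: [0.615, 0.789, -0.0, 0.001]
force: [0.2, 0.2, -0.8]
finger_gap: 0.348
gripper_force: 25.3
t 20.68 tcp [ 0.589  -0.2534  0.1111] F [ 0.2  0.2 -0.8] gap 29.7 gf 25.3 tooly ang 14.15 toolz [ 0.    -0.001 -1.   ] q6 -0.83
need units [ 1.56 -0.    1.54]
```

View pics/draw.png

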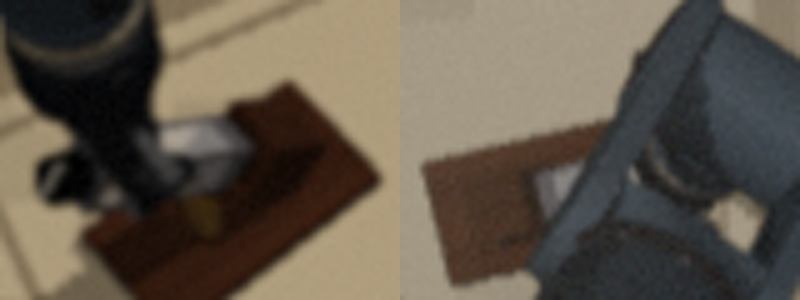

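```bash
python3 -m handwheel '[[[-0.19,0,0.17,0],[-0.19,0,0.17,0],[-0.2,0,0.16,0],[0,0,0,0]]]' 0 20;  python3 -m handwheel '[[[-0.15,0,0.21,0],[-0.14,0,0.21,0],[-0.14,0,0.22,0],[0,0,0,0]]]'; python3 -m handwheel '[[[-0.09,0,0.24,0],[-0.09,0,0.24,0],[-0.08,0,0.24,0],[0,0,0,0]]]'; python3 -c "
from h import *
rep()
p,d=snap('scene');c=p[180:240,160:240,::-1]
q,_=snap('top');e=q[170:230,270:350,::-1]
cv2.imwrite('pics/lev.png',cv2.hconcat([cv2.resize(x,(400,300),interpolation=cv2.INTER_CUBIC) for x in(c,e)]))"
```

```text
t: 21.28
tcp_pos: [0.5922, -0.2667, 0.0972]
tool_rot: [0.615, 0.789, -0.0, -0.001]
force: [-1.9, 1.4, 0.6]
finger_gap: 0.349
gripper_force: 25.8
t: 21.78
tcp_pos: [0.5951, -0.2776, 0.0813]
tool_rot: [0.615, 0.789, -0.0, 0.0]
force: [-1.5, -0.6, 0.9]
finger_gap: 0.347
gripper_force: 25.9
t: 22.28
tcp_pos: [0.5969, -0.2838, 0.0633]
tool_rot: [0.615, 0.789, -0.0, 0.0]
force: [-0.5, -0.3, 0.2]
finger_gap: 0.352
gripper_force: 26.4
t 22.27 tcp [ 0.5969 -0.2838  0.0633] F [-0.5 -0.3  0.2] gap 30.1 gf 26.4 tooly ang 14.14 toolz [ 0. -0. -1.] q6 -0.86
```

View pics/lev.png

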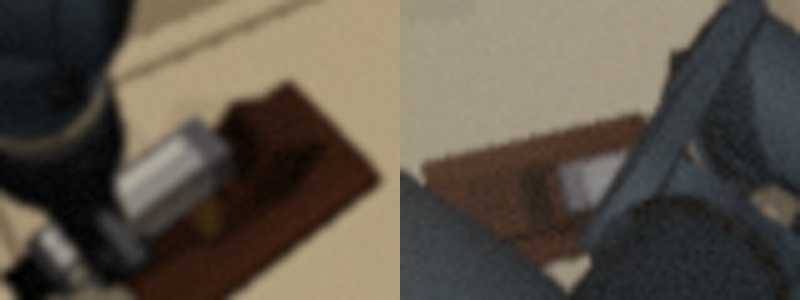

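```bash
python3 -m handwheel '[[[0,0,0,0],[0,0,0,0],[0,0,0,0],[0,0,-0.2,0],[0,0,-0.5,0],[0,0,-0.7,0],[0,0,-0.8,0],[0,0,-0.8,0],[0,0,-0.8,0],[0,0,-0.8,0],[0,0,-0.8,0],[0,0,-0.7,0],[0,0,-0.4,0],[0,0,-0.2,0],[0,0,0,0],[0,0,0,0]]]' 0 70
cat > tilt.py <<'E'
from h import *
rep(); s=sense(); G=s['tcp_pos']+[0,0,.019]
p,d=snap('scene'); C=cloud('scene',d); np.savez('tl.npz',p=p,d=d)
h=-sx; r=C-G; x=r@h; y=r@ty; z=r[...,2]
m=(abs(y)<.012)&(z>.005)&(z<.035)&(((x<-.022)&(x>-.08))) # top face, foot side
A=np.c_[x[m],np.ones(m.sum())]; k,b=np.linalg.lstsq(A,z[m],rcond=None)[0]
print("top face foot side n",m.sum(),"slope deg",np.degrees(np.arctan(k)).round(2),"z at grip mm",round(b*1e3,1),"rms",round(1e3*np.std(z[m]-A@[k,b]),2))
for lo,hi,nm in((-.08,-.022,'foot'),(.022,.034,'collar'),(.036,.05,'cap')):
    m=(abs(y)<.010)&(z>-.0)&(z<.04)&(x>lo)&(x<hi); print(nm,m.sum(),(1e3*np.nanmedian(z[m])).round(1),(1e3*np.nanmedian(x[m])).round(1))
c=proj('scene',G)[0].astype(int); print(c)
q=p[c[1]-45:c[1]+45,c[0]-60:c[0]+60,::-1]; cv2.imwrite('pics/tl%d.png'%(s['t']*100),cv2.resize(q,(800,600),interpolation=cv2.INTER_CUBIC)); print('pics/tl%d.png'%(s['t']*100))
E
python3 tilt.py; ls pics
```

```text
t: 24.38
tcp_pos: [0.5963, -0.283, 0.2306]
tool_rot: [0.615, 0.789, -0.0, -0.001]
force: [0.2, -0.5, -1.5]
finger_gap: 0.34
gripper_force: 71.6
t 24.38 tcp [ 0.5963 -0.283   0.2306] F [ 0.2 -0.5 -1.5] gap 29.1 gf 71.6 tooly ang 14.16 toolz [-0.002  0.001 -1.   ] q6 -0.86
top face foot side n 173 slope deg 0.44 z at grip mm 18.2 rms 1.91
foot 145 17.8 -53.7
collar 37 17.9 27.9
cap 45 14.9 44.1
[165 197]
pics/tl2437.png
both.png
draw.png
f1.png
f1r.png
lev.png
scene0.png
tl2437.png
top0.png
```

View pics/tl2437.png

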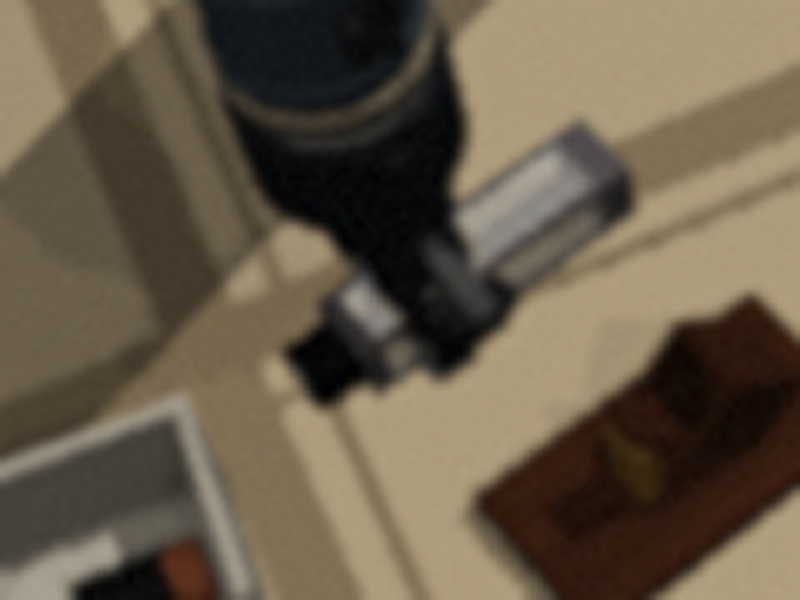

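```bash
python3 -m handwheel '[[[0,0,0,0],[0,0,0,0],[0,0,0,0],[0,0,0,0]]]'; python3 tilt.py
```

```text
t: 24.92
tcp_pos: [0.5967, -0.2833, 0.2316]
tool_rot: [0.615, 0.789, -0.0, -0.0]
force: [0.1, 0.5, -0.8]
finger_gap: 0.342
gripper_force: 71.6
t 24.93 tcp [ 0.5967 -0.2833  0.2316] F [ 0.1  0.5 -0.8] gap 29.2 gf 71.6 tooly ang 14.17 toolz [-0.  0. -1.] q6 -0.86
top face foot side n 171 slope deg 0.45 z at grip mm 18.2 rms 1.64
foot 146 17.7 -55.3
collar 37 17.4 27.9
cap 44 16.0 44.0
[165 197]
pics/tl2492.png
```

The picture shows the tube held level in the fingers, with the cap end at about (325,365) and the foot at about (600,180). It is clear of the stand and the box, and the tilt measures about 0.4 degrees and steady.

```bash
python3 -c "
from station import sign_off
print(sign_off())"
```

```text
the job is handed in; nothing more can be done
None
```

I screwed the cap to its stop, drew the tube out, and handed the job in with the tube gripped at 70 N, about 0.4° off level and about 25 cm above the table, clear of everything; the verdict was not shown.

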